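Set the roller gap of a deblistering machine

TASK

Set the roller gap on the white deblistering machine: screw the T-handled gap screw in (clockwise from above) until you feel it bottom, without forcing it any further, then back it off a quarter of a turn. Then throw the lock lever fully over to its far side, and leave the other things on the counter where they are.

Things in the scene. Friction and masses are not known exactly. Their poses are not given: they have to be found in the camera images.
- deblister: White machine fixed to the counter: base 220 x 300 mm (x by y), white cheeks, rubber rollers, flat bridge on top (110 x 300 mm, top 154 mm high). Origin: centre of its underside; x points to its outfeed side (away from the robot, within 25 degrees), z up. Gap screw at (0, -60) mm, lock lever at (0, +80) mm. A crank, not needed, sticks out of the -y cheek to y = -230 mm, up to 124 mm high.
- screw_grip (a point): Centre of the gap screw's T-handle, 196 mm above the counter: a dark steel bar 58 mm long (along this point's x axis), 14 mm wide, 24 mm high, turning about the vertical through this point. Its underside is 30 mm above the bridge, over a 12 mm stem and a round brass bushing 30 mm across and 14 mm high. Clockwise from above screws it in; it stays at this height and where it is left.
- screw_seat (a point): Where the screw's axis meets the top of the bridge. The screw starts 1.4 to 2.7 rad out from its stop, which lies at another handle direction every time and cannot be seen, only felt: turning freely the screw drags with about 0.08 N m, at the stop the torque climbs by some 2.5 N m per rad. Over about 0.6 N m (0.24 rad past first touch) damages the rollers.
- screw_foot (a point): Centre of the small round foot (16 mm across) at the lower end of the gap screw, under the bridge, out of sight, 120 mm above the machine's underside with the screw at its stop. It rises only 1 mm for each full turn of the screw out, much less than its reading is good for; its own direction means nothing.
- lower_roller (a point): Middle of the lower rubber roller (40 mm diameter), 55 mm above the machine's underside. It is pressed down by a few hundredths of a millimetre when the screw is forced: not to be seen in its reading.
- lock (a joint): Lock lever on the bridge: 0 leaning to the machine's -x side (open), 1.0 rad fully over to the +x side (locked). It starts between 0 and 0.2, moves lightly (about 1 N at its ball) and stays where it is left.
- lock_tip (a point): Centre of the black ball (26 mm diameter) at the end of the 60 mm lock lever; the lever turns about an axis along the machine's y, at x = 0, y = 80 mm, 176 mm above the counter, so the ball is 229 mm high at either end of its travel, 29 mm to the -x side when open and 29 mm to the +x side when locked, and 236 mm high half-way.
- amber_bottle: Amber bottle, 52 mm diameter, 95 mm high, upright; origin under its centre. Bystander.
- white_jar: White jar, 56 mm diameter, 75 mm high, upright; origin under its centre. Bystander.
- small_vial: Amber vial, 36 mm diameter, 60 mm high, upright; origin under its centre. Bystander.
- carton: Paper carton 60 x 95 x 35 mm lying flat; origin under its centre. Bystander.
- flat_carton: Carton 75 x 130 x 22 mm lying flat; origin under its centre. Bystander.
- spatula: Spatula 200 mm long lying on the counter; origin underneath it. Bystander.

How it is judged (in metres and radians):
On the way, in this order (a step that is already met when the one before it is completed fails the run):
1. the gap screw is turned in to its stop (z of screw_foot in the frame of deblister below 0.120006 m), for 0.1 s.
2. the gap screw is backed off a quarter of a turn (z of screw_foot in the frame of deblister between 0.120194 and 0.120306 m), for 0.2 s.
3. the lock lever is thrown over (all of step 2 and value of joint lock above 0.85 rad), for 0.1 s.
At the end, for the whole second after the job is handed in: The gap screw rests a quarter of a turn (90 degrees, give or take 20) out from first touch of its stop, and the lock lever rests over at its far end (at least 0.85 of 1.0 rad) (all of step 3 and velocity of joint lock below 0.05 rad/s).
It fails at once if the gap screw is forced on past its stop with more than 0.6 N m (the handle 0.24 rad past first touch) (z of lower_roller in the frame of deblister below 0.0549618 m).
It fails at once if a bystander is shifted by more than 40 mm (distance of any of amber_bottle, white_jar, small_vial, carton, flat_carton, spatula from where it was at the start of the episode above 0.04 m).
It also fails if it takes over 72 s, if anything falls off the work surface, if the arm or the gripper's body presses on something with over 40 N, if the wrist force passes 120 N, or if a joint passes its speed limit or range.

ROBOT

A 7-joint arm with a two-finger parallel gripper is mounted at the origin on the work surface. World frame = base frame: x ahead of the robot, y to its left, z up, the work surface at z = 0. Lengths are in mm, angles in degrees, forces in N, time in s.
With the tool pointing down it reaches from about 400 to 875 mm from the base axis. Payload 6.5 kg.
Tool frame: the origin (TCP) lies midway between the tips of the shut fingers; the grasp point (between the pads) lies 19 mm behind it (ctrl.hold_point_z is the distance from the TCP to the grasp point, in mm); z points along the fingers, y is the direction in which the jaws open and shut (so a half turn about z gives the same grasp; the last joint's range is limited). The gripper opens to 88 mm and grips with 3 to 60 N. Pads are 18 mm wide; open, the fingers measure 123 mm over their backs; the gripper's body (75 mm by 187 mm) begins 45 mm behind the grasp point.
Start: joints at [70.634, 30.733, -0.252, 88.115, 0.149, 61.152, -4.079], TCP at [174.499, -626.131, 238.716] pointing down, gripper open.
Joint ranges: [-154.64, 154.64], [-21.42, 123.67], [-72.66, 72.17], [13.99, 137.28], [-74.86, 254.86], [10.95, 109.41], [-158.01, 158.01]. Speed limits (degrees/s): [136.94, 136.94, 180, 180, 180, 180, 180].

INTERFACE

Orientations are given as a 3x3 rotation matrix whose columns are the frame's x, y, z axes.
In Python, from cell import readout, vision, ctrl gives the robot as it stands. The module is installed in compiled form; this text tells all that it offers.
- The arm moves only by the shell command python3 -m crank 'ROWS' [FORCE]. ROWS is JSON, a list of rows, each an object with "offset": the shift along the world's x, y, z in units of 50 mm (1.0 is 50 mm), a list of three; "angular": the turn, a rotation vector about the world's x, y, z in units of 8 degrees (1.0 is 8 degrees), a list of three; "grip": the opening, from 0 (shut) to 1 (fully open). In form: [{"offset": [dx, dy, dz], "angular": [wx, wy, wz], "grip": grip}, ...]. A call has 1 to 8 rows; each row shifts and turns the commanded pose from where the row before left it; what a row does not reach is not made up. A row lasts 1/10 s, in which the tool goes at most 50 mm and 8.59 degrees, less where a joint would pass 70% of its speed; a pose out of reach is approached as far as the arm can. A call is refused whole if a number of a shift passes 1 or a number of a turn 1, either way. A call with a gripper value outside its range is refused whole. The fingers move at their own pace and stop on an object; FORCE is the grip in N (left out, the last holds). Time passes only in rows, so rows that do not move let the fingers close. It gives the time, the measured TCP pose, the force and the opening at its end, in the units of the state.
- readout.read_state(): the state, without advancing time (a new reading comes with each control period).
- vision.grab_frame(name): name is "side" or "top"; returns the picture (420x560x3 uint8, red, green, blue); there is no depth.
- vision.camera_model(name): a dict with "fx", "fy", "cx", "cy" (pixels), "extrinsics" (4x4, takes a point from world to camera coordinates). Camera axes: x right, y down, z forward; pixel columns grow to the right and rows downward; lengths in mm; the calibration is good to about 2 mm. A picture is of the moment at which its call begins. camera_model takes no time and is no camera call.
- ctrl.job_done(): hands the job in, once; it reports no verdict.
The state is a dict: "time_s": time; "q": joint angles; "qvel": joint speeds; "effort": joint torques, N m; "position": TCP position; "ee_rot": TCP orientation; "wrist_force": force on the tool from outside, world axes, zero at the start; "torque": the same for the moment, N m; "opening": opening from 0.0 (shut) to 1.0 (fully open).
Only numpy, scipy, OpenCV 4.12 (cv2) and the standard library are available. Lean on these libraries where they do the work, as an engineer would, in place of code of your own. Each camera call takes 0.05 s, during which the arm holds its last target. There are 200 camera calls.

## Working session

There is one attempt and no reset: what is moved stays moved. The work goes in short steps, Python scripts to look and compute and a shell command to move; the robot and the scene stay as the last step left them, time stands still between calls to the robot, and variables do not carry over. Pictures are saved under pics/ and viewed, about 8 in all and at most 12, crops included, and the job is handed in when it is done.

```bash
mkdir -p pics
python3 - <<'E'
from cell import readout, vision, ctrl
import cv2,numpy as np
s=readout.read_state();print(s['time_s'],s['q'],s['position'],s['ee_rot'],s['wrist_force'],s['torque'],s['opening'],ctrl.hold_point_z)
for n in('side','top'):
    cv2.imwrite(f'pics/{n}0.png',cv2.cvtColor(vision.grab_frame(n),cv2.COLOR_RGB2BGR))
    m=vision.camera_model(n);print(n,m)
E
```

```text
0.0 [70.63512407 30.77845339 -0.25352103 88.16880833  0.15036983 61.15239971
 -4.07925444] [ 174.29737136 -625.56695059  237.84126533] [[ 9.63274084e-01  2.68519391e-01 -6.13599631e-04]
 [ 2.68520047e-01 -9.63272731e-01  1.62180440e-03]
 [-1.55577863e-04 -1.72700595e-03 -9.99998497e-01]] [ 0.44919661 -0.10624185 -0.32991342] [ 0.02083997  0.02220211 -0.05260165] 0.9977364017601843 18.700000000000003
side {'fx': 530.6811975480581, 'fy': 530.6811975480581, 'cx': 283.29202447647907, 'cy': 203.66013633234903, 'extrinsics': array([[ 9.53939952e-01, -2.99191011e-01, -2.19842334e-02,
        -4.70114735e+02],
       [-1.73212246e-01, -4.89471260e-01, -8.54643436e-01,
         2.38426192e+02],
       [ 2.44940984e-01,  8.19086457e-01, -5.18749738e-01,
         1.25983593e+03],
       [ 0.00000000e+00,  0.00000000e+00,  0.00000000e+00,
         1.00000000e+00]])}
top {'fx': 470.75104047941664, 'fy': 470.75104047941664, 'cx': 286.37131952341355, 'cy': 207.83782577347296, 'extrinsics': array([[-2.55973342e-02, -9.99621337e-01, -1.00975096e-02,
         1.05483432e+02],
       [-9.94204719e-01,  2.65110202e-02, -1.04183220e-01,
         5.32189784e+02],
       [ 1.04411465e-01,  7.37217895e-03, -9.94506861e-01,
         1.43834115e+03],
       [ 0.00000000e+00,  0.00000000e+00,  0.00000000e+00,
         1.00000000e+00]])}
```

View pics/top0.png

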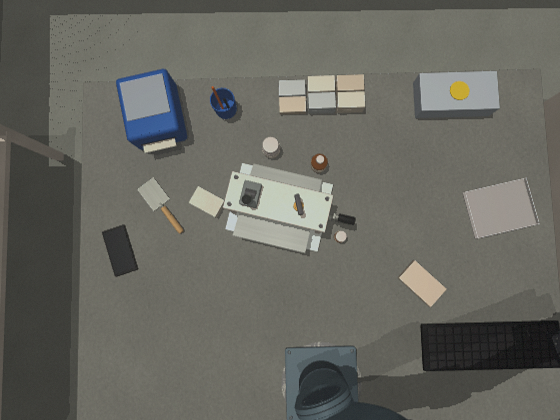

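View pics/side0.png

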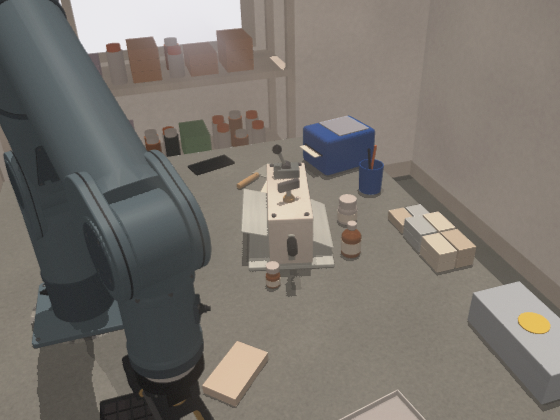

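Top: the machine is centred near (278,205), the T-handle near (299,205), the lock near (250,190), and the vial at (341,237). Side: the handle is at about (288,186) and the black ball at (277,150). Next I'll measure them.

```bash
cat > h.py <<'E'
import numpy as np,cv2
from cell import vision
def px2w(n,uv,z):
    m=vision.camera_model(n);E=m['extrinsics'];R,t=E[:3,:3],E[:3,3]
    c=-R.T@t;d=R.T@np.array([(uv[0]-m['cx'])/m['fx'],(uv[1]-m['cy'])/m['fy'],1.])
    return c+d*(z-c[2])/d[2]
def w2px(n,p):
    m=vision.camera_model(n);q=m['extrinsics']@np.append(p,1.)
    return np.array([m['fx']*q[0]/q[2]+m['cx'],m['fy']*q[1]/q[2]+m['cy']])
E
python3 - <<'E'
from h import *
im=cv2.imread('pics/top0.png');roi=np.zeros(im.shape[:2],np.uint8);roi[160:260,215:345]=255
mn=im.min(2)
b=((mn>175)&(roi>0)).astype(np.uint8)
cs,_=cv2.findContours(b,cv2.RETR_EXTERNAL,cv2.CHAIN_APPROX_NONE)
c=max(cs,key=cv2.contourArea)
# rectangle in world plane z=154
W=np.array([px2w('top',p[0],154)[:2] for p in c],np.float32)
r=cv2.minAreaRect(W);print('bridge',r,cv2.contourArea(c))
box=cv2.boxPoints(r);ctr=np.array(r[0])
e=[box[1]-box[0],box[2]-box[1]];l=max(e,key=np.linalg.norm);y=l/np.linalg.norm(l)
if y[1]<0:y=-y
x=np.array([y[1],-y[0]])
print('yaw',np.degrees(np.arctan2(x[1],x[0])),'screw',ctr-60*y,'pivot',ctr+80*y)
h=((im.max(2)<95)&(roi>0)).astype(np.uint8)
n,L,S,C=cv2.connectedComponentsWithStats(h)
for i in range(1,n):
    if S[i,4]>15:
        P=np.argwhere(L==i)[:,::-1].astype(float);Q=np.array([px2w('top',p,208)[:2] for p in P],np.float32)
        rr=cv2.minAreaRect(Q);w,v=np.linalg.eigh(np.cov(Q.T))
        print(i,S[i],C[i],Q.mean(0),rr[1],'dir',np.degrees(np.arctan2(v[1,1],v[0,1])))
big=cv2.resize(im[160:260,215:345],None,fx=6,fy=6,interpolation=cv2.INTER_CUBIC)
sd=cv2.imread('pics/side0.png')[130:300,230:345];sd=cv2.resize(sd,(406,600),interpolation=cv2.INTER_CUBIC)
cv2.imwrite('pics/crop0.png',np.hstack([cv2.resize(big,(394,303)),np.zeros((303,1,3),np.uint8),cv2.resize(sd,(205,303))]))
cv2.imwrite('pics/crop0.png',big)
E
```

```text
bridge ((556.8722534179688, 111.0063247680664), (296.1979064941406, 136.215087890625), 74.92716979980469) 3822.5
yaw -15.07284 screw [541.26944447  53.07056808] pivot [577.67599869 188.25400543]
1 [313 160  17  15  97] [322.80412371 168.36082474] [622.50775  -12.889862] (31.913894653320312, 46.161048889160156) dir 123.84917904061122
4 [242 185  20  23 237] [250.23206751 197.27004219] [547.6672  188.47202] (45.24149703979492, 64.18160247802734) dir 161.0212516048292
7 [295 194   9  21 103] [298.67961165 204.59223301] [523.94055   56.357674] (56.59788131713867, 15.013479232788086) dir -168.9427960536297
12 [321 204  24  35 341] [333.07624633 221.90029326] [474.103   -35.84342] (52.25889205932617, 96.0301284790039) dir 153.43069174911466
13 [216 207   8  12  39] [219.66666667 212.38461538] [508.27554 272.77808] (10.26374340057373, 30.164060592651367) dir 154.63249868125325
19 [242 238  68  18 119] [281.21008403 247.61344538] [408.02206 107.04293] (187.15512084960938, 15.857196807861328) dir 76.45248792267232
```

View pics/crop0.png

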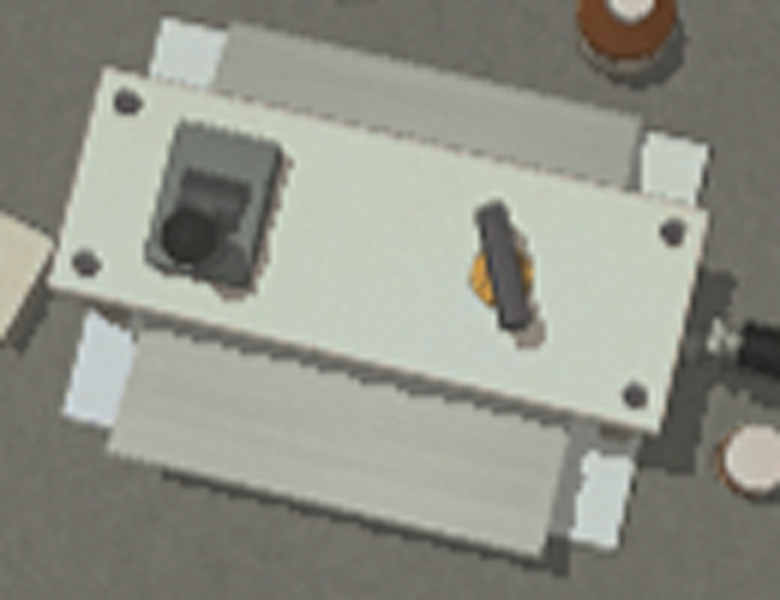

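The crop shows the bridge corners at (105,68), (707,210), (655,432) and (52,290). The handle runs from (488,205) to (515,325), and the lock ball is at (188,235), on the near (open) side. My bridge mask also took in the cheeks, because it came out 136 mm wide instead of 110. I'll recompute from the corners.

Run:
```python
from h import *
f=lambda c,z:px2w('top',((c[0]+.5)/6-.5+215,(c[1]+.5)/6-.5+160),z)[:2]
c=[f(p,154) for p in((105,68),(707,210),(655,432),(52,290))]
print([np.linalg.norm(c[i]-c[(i+1)%4]) for i in range(4)])
o=np.mean(c,0);y=(c[0]+c[3]-c[1]-c[2]);y/=np.linalg.norm(y);x=np.array([y[1],-y[0]])
print('o',o,'yaw',np.degrees(np.arctan2(x[1],x[0])),'screw',o-60*y,'openball',o+80*y-29*x,'lockball',o+80*y+29*x,'pivot',o+80*y)
print('ball seen',f((188,235),230))
a,b=f((488,205),208),f((515,325),208);print('handle',(a+b)/2,np.degrees(np.arctan2(*(a-b)[::-1])))
# side-view check of handle: project
for n,p in(('screw',[*((o-60*y)),196]),('ball',[*f((188,235),230),230])):print(n,w2px('side',np.array(p)))
im=cv2.imread('pics/side0.png');h=(im.max(2)<85).astype(np.uint8);h[:140]=0;h[220:]=0;h[:,:265]=0;h[:,310:]=0
n,L,S,C=cv2.connectedComponentsWithStats(h)
for i in range(1,n):
    if S[i,4]>15:print(S[i],C[i])
```

```text
[np.float64(295.56626035437586), np.float64(108.61271827923491), np.float64(293.65068454388495), np.float64(109.54409224087632)]
o [541.45410163 114.82611362] yaw -14.874457582463434 screw [526.05198416  56.83667685] openball [533.96203048 199.58971943] lockball [590.01848603 184.70100588] pivot [561.99025826 192.14536266]
ball seen [541.09119841 198.31539171]
handle [526.33653094  57.70192936] 10.987575282422979
screw [287.42796168 184.55000977]
ball [276.51319577 148.60109048]
[273 145   8   9  61] [276.54098361 149.06557377]
[304 153   6  18  64] [306.890625 161.75    ]
```

Both views agree: the screw is at (526,57), the handle direction is 11°, and the ball is at (541,198). I need tool y at 101°, so +175° of yaw, while moving (352, 683) mm. I'll start that in thirds.

```bash
python3 -m crank '[{"offset":[0.29,0.57,0.1],"angular":[0,0,0.9],"grip":1},{"offset":[0.29,0.57,0.1],"angular":[0,0,0.9],"grip":1},{"offset":[0.29,0.57,0.1],"angular":[0,0,0.9],"grip":1},{"offset":[0.29,0.57,0.1],"angular":[0,0,0.9],"grip":1},{"offset":[0.29,0.57,0],"angular":[0,0,0.9],"grip":1},{"offset":[0.29,0.57,0],"angular":[0,0,0.9],"grip":1},{"offset":[0.29,0.57,0],"angular":[0,0,0.9],"grip":1},{"offset":[0.29,0.57,0],"angular":[0,0,0.9],"grip":1}]'; python3 -c "
from cell import readout;print(readout.read_state()['q'])"
```

```text
time_s: 0.9
position: [290.7, -396.7, 258.5]
ee_rot: [[0.285, 0.959, -0.0], [0.959, -0.285, 0.0], [0.0, -0.0, -1.0]]
wrist_force: [0.7, -0.6, 0.4]
opening: 0.998
[ 63.33625134  14.95704133 -17.42351428 109.54308147   5.33774428
  56.30134484  26.96965317]
```

```bash
python3 -m crank '[{"offset":[0.29,0.57,0],"angular":[0,0,0.9],"grip":1},{"offset":[0.29,0.57,0],"angular":[0,0,0.9],"grip":1},{"offset":[0.29,0.57,0],"angular":[0,0,0.9],"grip":1},{"offset":[0.29,0.57,0],"angular":[0,0,0.9],"grip":1},{"offset":[0.29,0.57,0],"angular":[0,0,0.9],"grip":1},{"offset":[0.29,0.57,0],"angular":[0,0,0.9],"grip":1},{"offset":[0.29,0.57,0],"angular":[0,0,0.9],"grip":1},{"offset":[0.29,0.57,0],"angular":[0,0,0.9],"grip":1}]'; python3 -c "
from cell import readout;print(readout.read_state()['q'])"
```

```text
time_s: 1.7
position: [406.6, -168.9, 258.6]
ee_rot: [[-0.657, 0.754, -0.0], [0.754, 0.657, -0.0], [0.0, -0.0, -1.0]]
wrist_force: [0.2, 0.2, 0.1]
opening: 1.001
[ 48.88965264  11.66978709 -35.92983604 115.40417818   8.30334348
  55.40121446  49.84819742]
```

```bash
python3 -m crank '[{"offset":[0.29,0.57,0],"angular":[0,0,0.9],"grip":1},{"offset":[0.29,0.57,0],"angular":[0,0,0.9],"grip":1},{"offset":[0.29,0.57,0],"angular":[0,0,0.9],"grip":1},{"offset":[0.29,0.57,0],"angular":[0,0,0.9],"grip":1},{"offset":[0.29,0.57,0],"angular":[0,0,0.9],"grip":1},{"offset":[0.29,0.57,0],"angular":[0,0,0.9],"grip":1},{"offset":[0,0,0],"angular":[0,0,0.5],"grip":1},{"offset":[0,0,0],"angular":[0,0,0],"grip":1}]'; python3 -c "
from cell import readout;s=readout.read_state();print(s['q'],s['torque'])"
```

```text
time_s: 2.5
position: [493.4, 1.7, 258.3]
ee_rot: [[-0.999, 0.033, -0.001], [0.033, 0.999, 0.001], [0.001, 0.001, -1.0]]
wrist_force: [-0.0, -0.3, 0.4]
opening: 0.998
[ 34.03642949  20.57554515 -48.0901966  108.0612241   17.68835311
  59.13803073  66.63664475] [ 0.0519603  -0.18903915  0.02990005]
```

```bash
python3 -m crank '[{"offset":[0.33,0.55,0],"angular":[0,0,0.8],"grip":1},{"offset":[0.32,0.56,0],"angular":[0,0,0.8],"grip":1},{"offset":[0,0,0],"angular":[0,0,0],"grip":1},{"offset":[0,0,-0.4],"angular":[0,0,0],"grip":1},{"offset":[0,0,0],"angular":[0,0,0],"grip":1}]'
python3 - <<'E'
from h import *
cv2.imwrite('pics/a.png',np.hstack([cv2.resize(cv2.cvtColor(vision.grab_frame(n),cv2.COLOR_RGB2BGR)[a:a+100,b:b+100],(400,400),interpolation=cv2.INTER_CUBIC) for n,a,b in(('side',110,240),('top',155,240))]))
E
```

```text
time_s: 3.0
position: [524.2, 54.5, 236.6]
ee_rot: [[-0.983, -0.183, -0.004], [-0.183, 0.983, -0.001], [0.005, -0.001, -1.0]]
wrist_force: [-0.5, 0.2, 0.9]
opening: 0.997
```

View pics/a.png

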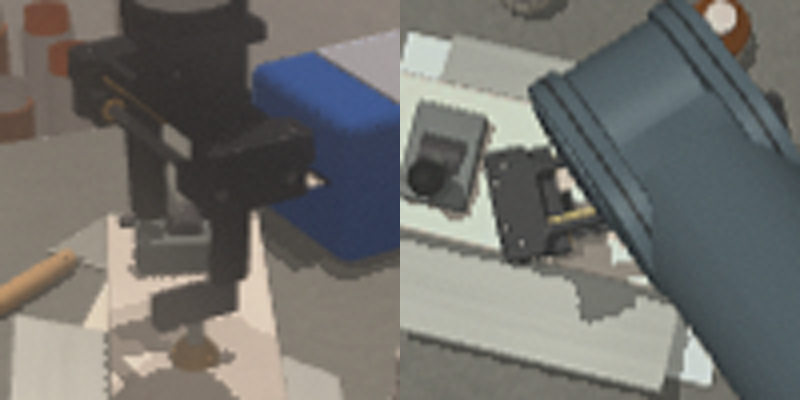

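The fingers straddle the handle: in the side view the bar shows between them at (190,300), with clearance to the lock. Descend and grip.

```bash
python3 -m crank '[{"offset":[0.04,0.05,-0.4],"angular":[0,0,0],"grip":1},{"offset":[0,0,-0.4],"angular":[0,0,0],"grip":1},{"offset":[0,0,-0.35],"angular":[0,0,0],"grip":1},{"offset":[0,0,0],"angular":[0,0,0],"grip":0.3},{"offset":[0,0,0],"angular":[0,0,0],"grip":0.1},{"offset":[0,0,0],"angular":[0,0,0],"grip":0},{"offset":[0,0,0],"angular":[0,0,0],"grip":0},{"offset":[0,0,0],"angular":[0,0,0],"grip":0}]' 30; python3 -c "
from cell import readout;s=readout.read_state();print(s['q'],s['torque'])"
```

```text
time_s: 3.9
position: [528.4, 58.9, 181.9]
ee_rot: [[-0.982, -0.187, 0.001], [-0.187, 0.982, -0.0], [-0.001, -0.0, -1.0]]
wrist_force: [-0.5, 0.2, -0.9]
opening: 0.571
[ 24.30542704  31.01685509 -46.51588133 107.03532061  27.63771156
  53.7811539   65.7963952 ] [ 0.03719876 -0.1058122   0.00669695]
```

Still closing. Let it finish.

```bash
python3 -m crank '[{"offset":[0,0,-0.04],"angular":[0,0,0],"grip":0},{"offset":[0,0,0],"angular":[0,0,0],"grip":0},{"offset":[0,0,0],"angular":[0,0,0],"grip":0},{"offset":[0,0,0],"angular":[0,0,0],"grip":0},{"offset":[0,0,0],"angular":[0,0,0],"grip":0},{"offset":[0,0,0],"angular":[0,0,0],"grip":0},{"offset":[0,0,0],"angular":[0,0,0],"grip":0},{"offset":[0,0,0],"angular":[0,0,0],"grip":0}]' 30; python3 -c "
from cell import readout;s=readout.read_state();print(s['q'],s['torque'])"
```

```text
time_s: 4.7
position: [528.3, 57.2, 179.2]
ee_rot: [[-0.983, -0.186, 0.0], [-0.186, 0.983, -0.002], [0.0, -0.002, -1.0]]
wrist_force: [0.5, -6.8, 1.8]
opening: 0.154
[ 24.23348147  31.2088603  -46.29268848 107.13706816  27.88792052
  53.61244562  65.66444419] [-1.04420249 -0.27141501  0.0157823 ]
```

Gripped at 13.6 mm, which matches the bar. Take out the side force and start turning clockwise.

```bash
python3 -m crank '[{"offset":[0,-0.03,0],"angular":[0,0,-0.5],"grip":0},{"offset":[0,0,0],"angular":[0,0,-0.5],"grip":0},{"offset":[0,0,0],"angular":[0,0,-0.5],"grip":0},{"offset":[0,0,0],"angular":[0,0,-0.5],"grip":0},{"offset":[0,0,0],"angular":[0,0,-0.5],"grip":0},{"offset":[0,0,0],"angular":[0,0,-0.5],"grip":0}]' 30; python3 -c "
from cell import readout;s=readout.read_state();print(s['q'],s['torque'])"
```

```text
time_s: 5.3
position: [528.4, 57.0, 179.3]
ee_rot: [[-0.973, 0.232, 0.001], [0.232, 0.973, -0.0], [-0.001, -0.0, -1.0]]
wrist_force: [1.6, -2.3, -0.7]
opening: 0.156
[ 20.47445025  29.38479971 -40.78950353 107.36946522  24.02926477
  52.04979772  44.81629797] [-0.39795827 -0.40213425  0.00937962]
```

```bash
python3 -m crank '[{"offset":[0,0,0],"angular":[0,0,-0.8],"grip":0},{"offset":[0,0,0],"angular":[0,0,-0.8],"grip":0},{"offset":[0,0,0],"angular":[0,0,-0.8],"grip":0},{"offset":[0,0,0],"angular":[0,0,-0.8],"grip":0},{"offset":[0,0,0],"angular":[0,0,-0.8],"grip":0},{"offset":[0,0,0],"angular":[0,0,-0.4],"grip":0}]' 30; python3 -c "
from cell import readout;s=readout.read_state();print(s['q'],s['torque'])"
```

```text
time_s: 5.9
position: [528.4, 56.9, 179.2]
ee_rot: [[-0.661, 0.751, 0.001], [0.751, 0.661, -0.001], [-0.001, 0.0, -1.0]]
wrist_force: [0.6, -1.5, -0.0]
opening: 0.153
[ 14.518853    27.27685467 -32.65864663 107.69875304  18.79925325
  50.3490675   13.94999894] [-0.56201119 -0.45777798  0.08763493]
```

```bash
cat > t.py <<'E'
from cell import readout
import numpy as np
s=readout.read_state();R=s['ee_rot'];print('yaw %.2f'%np.degrees(np.arctan2(R[1][1],R[0][1])),'tz %.3f'%s['torque'][2],'F',np.round(s['wrist_force'],1),'q7 %.1f t7 %.3f'%(s['q'][6],s['effort'][6]))
E
python3 -m crank '[{"offset":[0,0,0],"angular":[0,0,-0.5],"grip":0},{"offset":[0,0,0],"angular":[0,0,-0.5],"grip":0},{"offset":[0,0,0],"angular":[0,0,-0.5],"grip":0},{"offset":[0,0,0],"angular":[0,0,-0.5],"grip":0},{"offset":[0,0,0],"angular":[0,0,0],"grip":0}]' 30 >/dev/null;python3 t.py
```

```text
yaw 25.53 tz 0.119 F [ 1.  -3.3  0.1] q7 0.0 t7 -0.711
```

```bash
python3 -m crank '[{"offset":[0,0,0],"angular":[0,0,-0.4],"grip":0},{"offset":[0,0,0],"angular":[0,0,-0.4],"grip":0},{"offset":[0,0,0],"angular":[0,0,0],"grip":0}]' 30 >/dev/null;python3 t.py
```

```text
yaw 19.23 tz 0.058 F [ 1.3 -3.7 -0.4] q7 -5.5 t7 -0.581
```

```bash
python3 -m crank '[{"offset":[0,0,0],"angular":[0,0,-0.4],"grip":0},{"offset":[0,0,0],"angular":[0,0,-0.4],"grip":0},{"offset":[0,0,0],"angular":[0,0,0],"grip":0}]' 30 >/dev/null;python3 t.py
```

```text
yaw 12.87 tz 0.124 F [ 1.8 -4.4 -0.5] q7 -11.2 t7 -0.580
```

```bash
python3 -m crank '[{"offset":[0,-0.02,0],"angular":[0,0,-0.4],"grip":0},{"offset":[0,0,0],"angular":[0,0,-0.4],"grip":0},{"offset":[0,0,0],"angular":[0,0,0],"grip":0}]' 30 >/dev/null;python3 t.py
```

```text
yaw 6.53 tz 0.080 F [ 2.5 -2.7 -0.9] q7 -16.7 t7 -0.578
```

```bash
python3 -m crank '[{"offset":[0,0,0],"angular":[0,0,-0.4],"grip":0},{"offset":[0,0,0],"angular":[0,0,-0.4],"grip":0},{"offset":[0,0,0],"angular":[0,0,0],"grip":0}]' 30 >/dev/null;python3 t.py
```

```text
yaw 0.14 tz 0.094 F [ 2.2 -1.8 -0.9] q7 -22.3 t7 -0.579
```

```bash
python3 -m crank '[{"offset":[0,0,0],"angular":[0,0,-0.4],"grip":0},{"offset":[0,0,0],"angular":[0,0,-0.4],"grip":0},{"offset":[0,0,0],"angular":[0,0,0],"grip":0}]' 30 >/dev/null;python3 t.py
```

```text
yaw -6.24 tz 0.134 F [ 3.4 -1.9 -1.4] q7 -28.0 t7 -0.633
```

```bash
python3 -m crank '[{"offset":[0,0,0],"angular":[0,0,-0.3],"grip":0},{"offset":[0,0,0],"angular":[0,0,-0.2],"grip":0},{"offset":[0,0,0],"angular":[0,0,0],"grip":0}]' 30 >/dev/null;python3 t.py
```

```text
yaw -10.29 tz 0.222 F [ 3.3 -1.6 -0.8] q7 -31.6 t7 -0.511
```

```bash
python3 -m crank '[{"offset":[0,0,0],"angular":[0,0,-0.3],"grip":0},{"offset":[0,0,0],"angular":[0,0,0],"grip":0},{"offset":[0,0,0],"angular":[0,0,0],"grip":0}]' 30 >/dev/null;python3 t.py;sleep 0;python3 -m crank '[{"offset":[0,0,0],"angular":[0,0,0],"grip":0}]' >/dev/null;python3 t.py
```

```text
yaw -12.68 tz 0.379 F [ 3.2 -1.8 -1.4] q7 -33.7 t7 -0.385
yaw -12.73 tz 0.351 F [ 3.4 -1.4 -1.9] q7 -33.7 t7 -0.344
```

The stop is felt: torque rises to 0.37 N m, with first touch at yaw about -6.7°. Now back off to about +83.5°, i.e. 96° = 12 units.

```bash
python3 -m crank '[{"offset":[0,0,0],"angular":[0,0,0.75],"grip":0},{"offset":[0,0,0],"angular":[0,0,0.75],"grip":0},{"offset":[0,0,0],"angular":[0,0,0.75],"grip":0},{"offset":[0,0,0],"angular":[0,0,0.75],"grip":0},{"offset":[0,0,0],"angular":[0,0,0.75],"grip":0},{"offset":[0,0,0],"angular":[0,0,0.75],"grip":0},{"offset":[0,0,0],"angular":[0,0,0.75],"grip":0},{"offset":[0,0,0],"angular":[0,0,0.75],"grip":0}]' 30 >/dev/null;python3 t.py;
python3 -m crank '[{"offset":[0,0,0],"angular":[0,0,0.75],"grip":0},{"offset":[0,0,0],"angular":[0,0,0.75],"grip":0},{"offset":[0,0,0],"angular":[0,0,0.75],"grip":0},{"offset":[0,0,0],"angular":[0,0,0.75],"grip":0},{"offset":[0,0,0],"angular":[0,0,0.75],"grip":0},{"offset":[0,0,0],"angular":[0,0,0.75],"grip":0},{"offset":[0,0,0],"angular":[0,0,0.75],"grip":0},{"offset":[0,0,0],"angular":[0,0,0],"grip":0}]' 30 ;python3 t.py
```

```text
yaw 35.42 tz -0.113 F [ 3.5 -1.1 -2.7] q7 8.9 t7 -1.133
time_s: 10.2
position: [528.2, 56.8, 179.3]
ee_rot: [[-0.975, 0.221, 0.0], [0.221, 0.975, 0.001], [0.0, 0.001, -1.0]]
wrist_force: [4.2, 1.1, -2.0]
opening: 0.155
yaw 77.23 tz -0.049 F [ 4.2  1.1 -2. ] q7 45.5 t7 1.018
```

```bash
python3 -m crank '[{"offset":[0,0,0],"angular":[0,0,0.8],"grip":0},{"offset":[0,0,0],"angular":[0,0,0],"grip":0},{"offset":[0,0,0],"angular":[0,0,0],"grip":0},{"offset":[0,0,0],"angular":[0,0,0],"grip":0}]' 30 >/dev/null;python3 t.py
python3 -m crank '[{"offset":[-0.02,0,0],"angular":[0,0,0],"grip":0.3},{"offset":[0,0,0],"angular":[0,0,0],"grip":0.5},{"offset":[0,0,0],"angular":[0,0,0],"grip":0.5},{"offset":[0,0,0],"angular":[0,0,0],"grip":0.5},{"offset":[0,0,0],"angular":[0,0,0],"grip":0.5},{"offset":[0,0,0],"angular":[0,0,0],"grip":0.5}]' 30 ;python3 t.py
```

```text
yaw 83.43 tz -0.069 F [ 4.6  1.9 -3.5] q7 50.9 t7 0.028
time_s: 11.2
position: [526.9, 56.3, 179.2]
ee_rot: [[-0.994, 0.112, -0.0], [0.112, 0.994, -0.0], [0.0, -0.0, -1.0]]
wrist_force: [0.4, 0.2, -0.5]
opening: 0.503
yaw 83.57 tz 0.051 F [ 0.4  0.2 -0.5] q7 51.0 t7 -0.002
```

Released at a quarter turn. Lift, shut, and go to the -x side of the ball: target (499, 209), yaw 75°.

```bash
python3 -m crank '[{"offset":[0,0,0.3],"angular":[0,0,0],"grip":0.5},{"offset":[0,0,0.6],"angular":[0,0,0],"grip":0.5},{"offset":[0,0,0.6],"angular":[0,0,0],"grip":0.5},{"offset":[0,0,0.6],"angular":[0,0,0],"grip":0},{"offset":[-0.14,0.76,0],"angular":[0,0,-0.26],"grip":0},{"offset":[-0.14,0.76,0],"angular":[0,0,-0.26],"grip":0},{"offset":[-0.14,0.76,0],"angular":[0,0,-0.26],"grip":0},{"offset":[-0.14,0.76,0],"angular":[0,0,-0.26],"grip":0}]' 30 >/dev/null
python3 -m crank '[{"offset":[0,0,0],"angular":[0,0,0],"grip":0},{"offset":[0,0,0],"angular":[0,0,0],"grip":0},{"offset":[0,0,0],"angular":[0,0,0],"grip":0}]';python3 t.py
python3 - <<'E'
from h import *
cv2.imwrite('pics/b.png',np.hstack([cv2.resize(cv2.cvtColor(vision.grab_frame(n),cv2.COLOR_RGB2BGR)[a:a+100,b:b+100],(400,400),interpolation=cv2.INTER_CUBIC) for n,a,b in(('side',110,240),('top',155,220))]))
E
```

```text
time_s: 12.3
position: [499.5, 207.2, 284.6]
ee_rot: [[-0.967, 0.256, 0.0], [0.256, 0.967, -0.001], [-0.001, -0.001, -1.0]]
wrist_force: [-0.7, -0.2, -0.3]
opening: 0.003
yaw 75.18 tz -0.042 F [-0.7 -0.2 -0.3] q7 31.5 t7 0.003
```

View pics/b.png

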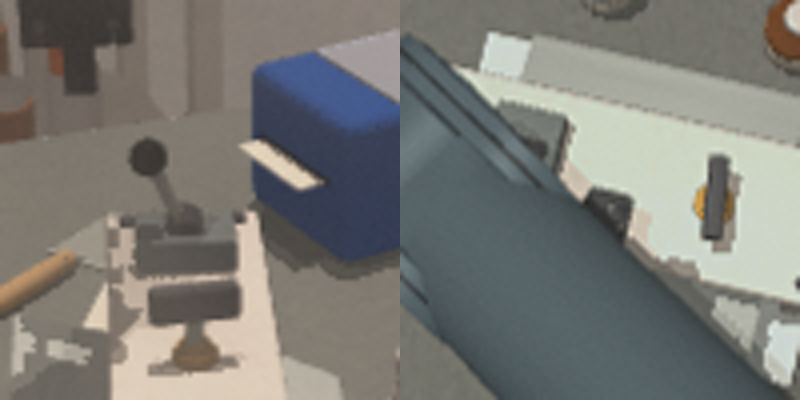

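The picture shows the handle at the expected direction (top view, (717,195)) and the closed fingertips left of the ball at (148,157). Go down and push, in small rows.

```bash
python3 -m crank '[{"offset":[0,0,-0.5],"angular":[0,0,0],"grip":0},{"offset":[0,0,-0.5],"angular":[0,0,0],"grip":0},{"offset":[0,0,-0.3],"angular":[0,0,0],"grip":0},{"offset":[0,0,0],"angular":[0,0,0],"grip":0}]';python3 t.py
python3 -m crank '[{"offset":[0.15,-0.04,0],"angular":[0,0,0],"grip":0},{"offset":[0.15,-0.04,0],"angular":[0,0,0],"grip":0},{"offset":[0.15,-0.04,0],"angular":[0,0,0],"grip":0},{"offset":[0.15,-0.04,0],"angular":[0,0,0],"grip":0},{"offset":[0.15,-0.04,0],"angular":[0,0,0],"grip":0},{"offset":[0.15,-0.04,0],"angular":[0,0,0],"grip":0},{"offset":[0.15,-0.04,0],"angular":[0,0,0],"grip":0},{"offset":[0,0,0],"angular":[0,0,0],"grip":0}]';python3 t.py
```

```text
time_s: 12.8
position: [498.2, 206.9, 217.5]
ee_rot: [[-0.967, 0.256, -0.003], [0.256, 0.967, -0.002], [0.003, -0.002, -1.0]]
wrist_force: [-0.7, 0.2, 0.3]
opening: 0.004
yaw 75.19 tz -0.000 F [-0.7  0.2  0.3] q7 28.2 t7 -0.151
time_s: 13.6
position: [552.9, 193.7, 219.1]
ee_rot: [[-0.967, 0.256, 0.001], [0.256, 0.967, -0.0], [-0.001, 0.0, -1.0]]
wrist_force: [-0.1, 0.2, -0.5]
opening: 0.008
yaw 75.17 tz -0.006 F [-0.1  0.2 -0.5] q7 31.6 t7 0.089
```

```bash
python3 -m crank '[{"offset":[0.1,-0.027,0],"angular":[0,0,0],"grip":0},{"offset":[0.1,-0.027,0],"angular":[0,0,0],"grip":0},{"offset":[0.07,-0.02,0],"angular":[0,0,0],"grip":0},{"offset":[0,0,0],"angular":[0,0,0],"grip":0},{"offset":[0,0,0],"angular":[0,0,0],"grip":0}]';python3 t.py
```

```text
time_s: 14.1
position: [565.3, 190.6, 219.3]
ee_rot: [[-0.967, 0.255, 0.001], [0.255, 0.967, 0.0], [-0.001, 0.0, -1.0]]
wrist_force: [-0.1, 0.4, -0.0]
opening: 0.004
yaw 75.25 tz -0.003 F [-0.1  0.4 -0. ] q7 32.4 t7 0.007
```

```bash
python3 -m crank '[{"offset":[0.06,-0.016,0],"angular":[0,0,0],"grip":0},{"offset":[0,0,0],"angular":[0,0,0],"grip":0}]';python3 t.py
python3 - <<'E'
from h import *
cv2.imwrite('pics/c.png',np.hstack([cv2.resize(cv2.cvtColor(vision.grab_frame(n),cv2.COLOR_RGB2BGR)[a:a+100,b:b+100],(400,400),interpolation=cv2.INTER_CUBIC) for n,a,b in(('side',90,240),('top',155,220))]))
E
```

```text
time_s: 14.3
position: [568.2, 189.9, 219.2]
ee_rot: [[-0.967, 0.255, 0.0], [0.255, 0.967, 0.0], [-0.0, 0.0, -1.0]]
wrist_force: [-0.3, 0.3, -0.9]
opening: 0.008
yaw 75.25 tz -0.027 F [-0.3  0.3 -0.9] q7 32.6 t7 0.027
```

View pics/c.png

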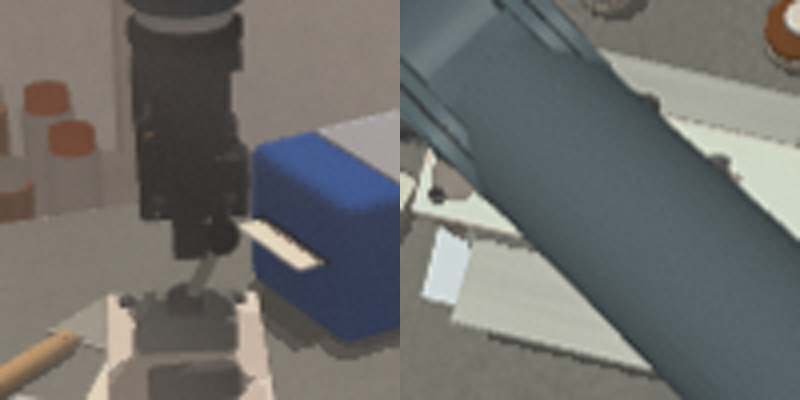

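The ball at (222,235) is now over on the +x side of the fingers, but no stop force yet. Push a little more.

```bash
python3 -m crank '[{"offset":[0.06,-0.016,0],"angular":[0,0,0],"grip":0},{"offset":[0,0,0],"angular":[0,0,0],"grip":0}]'|sed -n 2p;python3 t.py
python3 -m crank '[{"offset":[0.04,-0.01,0],"angular":[0,0,0],"grip":0},{"offset":[0,0,0],"angular":[0,0,0],"grip":0}]'|sed -n 2p;python3 t.py
```

```text
position: [571.1, 189.0, 219.1]
yaw 75.25 tz -0.011 F [-1.4  0.3 -0.2] q7 32.8 t7 0.029
position: [571.4, 189.0, 219.0]
yaw 75.31 tz -0.006 F [-6.7  1.   2.4] q7 32.9 t7 0.023
```

End stop felt: the tool stalls at 6.7 N. Back away, lift clear, and check from both cameras.

```bash
python3 -m crank '[{"offset":[-0.3,0.08,0],"angular":[0,0,0],"grip":0},{"offset":[-0.5,0.13,0],"angular":[0,0,0],"grip":0},{"offset":[-0.5,0.13,0],"angular":[0,0,0],"grip":0},{"offset":[-0.3,0.08,0.5],"angular":[0,0,0],"grip":0},{"offset":[0,0.4,0.8],"angular":[0,0,0],"grip":0},{"offset":[0,0.8,0.6],"angular":[0,0,0],"grip":0},{"offset":[0,0.8,0],"angular":[0,0,0],"grip":0},{"offset":[0,0.8,0],"angular":[0,0,0],"grip":0}]'
python3 -m crank '[{"offset":[-0.3,0.8,0],"angular":[0,0,0],"grip":0},{"offset":[-0.3,0.8,0],"angular":[0,0,0],"grip":0},{"offset":[-0.3,0.8,0],"angular":[0,0,0],"grip":0},{"offset":[0,0,0],"angular":[0,0,0],"grip":0}]'
python3 - <<'E'
from h import *
I={n:cv2.cvtColor(vision.grab_frame(n),cv2.COLOR_RGB2BGR) for n in('side','top')}
for n in I:cv2.imwrite(f'pics/{n}1.png',I[n])
cv2.imwrite('pics/d.png',np.hstack([cv2.resize(I[n][a:a+130,b:b+130],(400,400),interpolation=cv2.INTER_CUBIC) for n,a,b in(('side',110,230),('top',140,215))]))
piv=np.array([562,192.1]);x=np.array([.9665,-.2567])
print('expected locked ball side px',w2px('side',[*(piv+29*x),229]),'at .85',w2px('side',[*(piv+20.6*x),232]))
im=I['side'];h=(im.max(2)<85).astype(np.uint8);h[:130]=0;h[175:]=0;h[:,:262]=0;h[:,303:]=0
n,L,S,C=cv2.connectedComponentsWithStats(h)
for i in range(1,n):
    if S[i,4]>15:print(S[i],C[i])
im=I['top'];h=(im.max(2)<95).astype(np.uint8);r=np.zeros_like(h);r[190:222,285:312]=1;P=np.argwhere(h*r)[:,::-1]
Q=np.array([px2w('top',p,208)[:2] for p in P]);w,v=np.linalg.eigh(np.cov(Q.T));print(len(P),'handle dir',np.degrees(np.arctan2(v[1,1],v[0,1])))
E
```

```text
time_s: 15.6
position: [494.2, 351.0, 315.9]
ee_rot: [[-0.967, 0.256, 0.003], [0.256, 0.967, 0.001], [-0.003, 0.002, -1.0]]
wrist_force: [0.6, -0.6, -0.4]
opening: 0.007
time_s: 16.0
position: [443.0, 475.8, 314.6]
ee_rot: [[-0.969, 0.246, -0.002], [0.246, 0.969, 0.004], [0.003, 0.004, -1.0]]
wrist_force: [-0.0, -0.1, 0.5]
opening: 0.003
expected locked ball side px [295.2792613  148.30589969] at .85 [292.16715125 147.41886872]
[292 145   9   9  67] [295.89552239 149.07462687]
[283 166   8   3  23] [286.34782609 166.95652174]
86 handle dir 172.2901365195926
```

View pics/d.png

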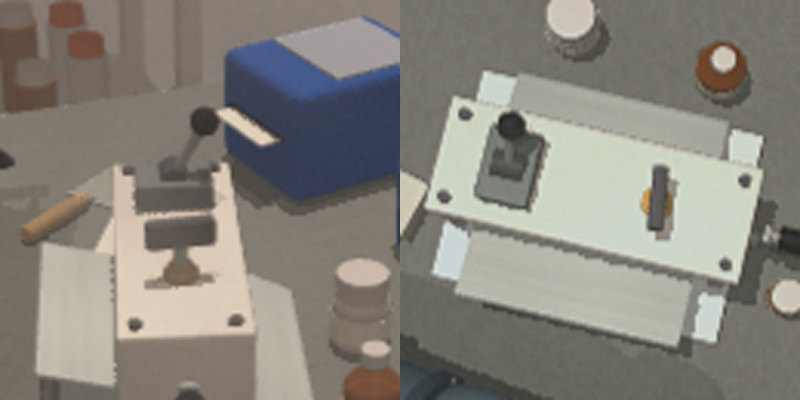

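The ball is at side pixel (295.9,149.1), within 1 px of the locked prediction. The handle points at -7.7°, against -6.5° expected. The bottles, the vial and the cartons in view haven't moved.

```bash
python3 -c "
from cell import ctrl;print(ctrl.job_done())"
```

```text
the job is handed in; nothing more can be done
None
```

I set the roller gap, threw the lock lever fully over, and handed the job in at about 16 s on the robot's clock, against the 72 s limit. The hand-in reports no verdict.

- **Stop:** I screwed the gap screw in clockwise until the torque rose from about 0.09 to a peak of 0.38 N m, under the 0.6 N m limit. The torque put first touch at a tool yaw of about -6.7°, good to 1–2°.
- **Back-off:** I backed it off to a yaw of 83.5°, about 90° out from first touch, and released it.
- **Lock lever:** I pushed it over until it stalled at its end with about 7 N.

**Last checks:**
- The ball sits within 1 pixel of its predicted locked position in the side view.
- The handle measures -7.7° in the top view against about -6.5° expected. That is a 1° disagreement, well inside the ±20° allowed.
- The white jar, amber bottle and vial look unmoved in the last picture. I checked the bystanders only by eye, and the flat carton and most of the spatula were out of that view; the arm touched nothing near any of them.
- My first bridge outline also took in the machine's cheeks (136 mm wide instead of 110), so I remeasured it from the corners before moving.

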